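# Casting flasks from the pouring board to the burnout tray, order kept

## Task

The plaster in the four casting flasks has set: lift each one off its rubber base on the pouring board and stand it upright in the burnout tray, one in the middle of each stall, in the same left-to-right order as they stand now, since the casting log knows them only by their place in the row. Set them down gently, flat on the tray's floor, without dropping or tipping any, and leave the other things on the bench where they are.

Things in the scene. Friction and masses are not known exactly. Their poses are not given: they have to be found in the camera images.
- flask_a: casting flask, the narrowest: plain upright steel cylinder filled with white plaster, 34 mm across and 56 mm high, loose, standing on its rubber base; origin: centre of its underside, z up; its yaw means nothing
- flask_b: casting flask, the second narrowest: plain upright steel cylinder filled with white plaster, 40 mm across and 66 mm high, loose, standing on its rubber base; origin: centre of its underside, z up; its yaw means nothing
- flask_c: casting flask, the second widest: plain upright steel cylinder filled with white plaster, 46 mm across and 60 mm high, loose, standing on its rubber base; origin: centre of its underside, z up; its yaw means nothing
- flask_d: casting flask, the widest: plain upright steel cylinder filled with white plaster, 52 mm across and 72 mm high, loose, standing on its rubber base; origin: centre of its underside, z up; its yaw means nothing
- base_a: black rubber sprue base of flask_a, fixed to the pouring board: round dish 50 mm across, 12 mm high, lip 6 mm above its floor; the flask stands on the floor, 6 mm above the base's origin, with 2 to 3 mm of play inside the lip (lift it straight up). Origin: centre of the base's underside, 12 mm above the bench; axes as the board's
- base_b: black rubber sprue base of flask_b, fixed to the pouring board: round dish 56 mm across, 12 mm high, lip 6 mm above its floor; the flask stands on the floor, 6 mm above the base's origin, with 2 to 3 mm of play inside the lip (lift it straight up). Origin: centre of the base's underside, 12 mm above the bench; axes as the board's
- base_c: black rubber sprue base of flask_c, fixed to the pouring board: round dish 62 mm across, 12 mm high, lip 6 mm above its floor; the flask stands on the floor, 6 mm above the base's origin, with 2 to 3 mm of play inside the lip (lift it straight up). Origin: centre of the base's underside, 12 mm above the bench; axes as the board's
- base_d: black rubber sprue base of flask_d, fixed to the pouring board: round dish 68 mm across, 12 mm high, lip 6 mm above its floor; the flask stands on the floor, 6 mm above the base's origin, with 2 to 3 mm of play inside the lip (lift it straight up). Origin: centre of the base's underside, 12 mm above the bench; axes as the board's
- board: plywood pouring board, fixed, 104 x 300 mm, 12 mm thick, 7 mm battens along both long edges. Origin: centre of its underside; x away from the robot, y along the row to the robot's left (within 0.25 rad of the world's). The four bases stand in a row at x = 0, y = +102, +34, -34, -102 mm, in an order that changes. It stands beside the tray, left or right of it
- tray: low sheet-steel burnout tray, fixed, 92 x 276 mm (304 over its end handles), four equal stalls in a row. Origin: centre of its underside; x away from the robot, y along the row to the robot's left (within 0.25 rad of the world's). Stall centres at x = 0, y = +102, +34, -34, -102 mm; each 84 (x) by 64 mm (y); floor 8 mm above the bench; ribs rise 6 mm, rim 8 mm above the floor
- bowl: dark rubber mixing bowl, 104 mm across, 50 mm high, loose, behind the pouring board (far side from the robot); to be left alone; origin on its underside
- vial: small corked glass vial, 32 mm across, 60 mm high, loose, behind the pouring board; to be left alone; origin on its underside
- spatula: spatula with wooden handle, 190 mm, lying loose in front of the pouring board (robot's side), along the board; to be left alone; origin on its underside
- tongs: steel crucible tongs, 230 mm long, lying loose behind the tray; to be left alone; origin on its underside
- brush: brush, 170 mm, lying loose in front of the tray (robot's side), along the tray; to be left alone; origin on its underside
- beaker: white plastic cup, 68 mm across, 85 mm high, loose, farther behind the tray; to be left alone; origin on its underside

How it is judged:
By the outcome, as a careful person would: the job done as asked, in the order asked, and still so for the second after the job is handed in, with the robot touching nothing.
It also fails if it takes over 115 s, if anything falls off the work surface, if the arm or the gripper's body presses on something with over 40 N, if the wrist force passes 120 N, or if a joint passes its speed limit or range.

## Robot

A 6-joint arm with a two-finger parallel gripper is mounted at the origin on the work surface. World frame = base frame: x ahead of the robot, y to its left, z up, the work surface at z = 0. Lengths are in m, angles in degrees, forces in N, time in s.
With the tool pointing down it reaches from about 0.375 to 0.975 m from the base axis. Payload 3.8 kg.
Tool frame: the origin (TCP) lies midway between the tips of the shut fingers; the grasp point (between the pads) lies 19 mm behind it (manip.pinch_z is the distance from the TCP to the grasp point, in m); y points along the fingers, x is the direction in which the jaws open and shut, and the axes are right-handed (so a half turn about y gives the same grasp; the last joint's range is limited). The gripper opens to 85 mm and grips with 20 to 120 N. Pads are 22 mm wide; open, the fingers measure 114 mm over their backs; the gripper's body (76 mm by 85 mm) begins 54 mm behind the grasp point. The pads swing forward as they close: fully open they stand 13 mm farther back than shut.
Start: joints at [-76.37, 15.12, 91.902, -0, 72.978, -2.114], TCP at [0.183, -0.65, 0.231] pointing down, gripper open.
Joint ranges: [-150.88, 150.88], [-54.13, 125.18], [17.81, 147.31], [-75.09, 255.09], [0, 152.58], [-146.25, 146.25]. Speed limits (degrees/s): [147.25, 147.25, 180, 180, 180, 180].

## Interface

Orientations are given as [roll, pitch, yaw] about the fixed x, y, z axes, in that order (R = Rz(yaw) Ry(pitch) Rx(roll)).
In Python, from station import manip gives the robot as it stands. The module is installed in compiled form; this text tells all that it offers.
- The arm moves only by the shell command python3 -m inch 'ROWS' [OPENING] [FORCE]. ROWS is JSON, one flat list of numbers, 6 for each row, row after row: the shift along the tool's x, y, z each as a share of 0.5 m, from -1 to 1, then the turn, a rotation vector about the tool's x, y, z each as a share of 0.15 rad, from -1 to 1. In form: [dx, dy, dz, rx, ry, rz, dx, dy, dz, rx, ry, rz, ...]. A call has exactly 8 rows; each row shifts and turns the commanded pose from where the row before left it, along the tool's axes as they then stand; what a row does not reach is not made up. A row lasts 1/8 s, in which the tool goes at most 62.5 mm and 10.7 degrees, less where a joint would pass 70% of its speed; a pose out of reach is approached as far as the arm can. A call with a number of a shift or a turn outside -1 to 1 is refused whole. A call with a gripper value outside its range is refused whole. OPENING is the closure, from -1 (fully open) to 1 (shut), so that 0 is half open, set as the call begins (- or left out, the last holds). The fingers move at their own pace and stop on an object; FORCE is the grip in N (left out, the last holds). Time passes only in rows, so rows that do not move let the fingers close, or fill a call up. It gives the time, the measured TCP pose, the force and the opening at its end, in the units of the state.
- manip.sense(): the state, without advancing time (a new reading comes with each control period).
- manip.snapshot(name): name is "side" or "top" or "wrist"; returns a dict with "color" (420x560x3 uint8, red, green, blue), "vertical_fov" (degrees; the focal length in pixels is half the picture's height over the tangent of half this angle, whatever the lens; pixels are square), "cx", "cy" (the principal point, pixels), "eye" and "attitude" of the camera in the world; the wrist camera has in their place "T_tool_cam" (4x4, takes a point from camera to tool coordinates, whose origin is the TCP and whose axes are the tool frame's). Camera axes: x right, y down, z forward; pixel columns grow to the right and rows downward; lengths in m; the calibration is good to about 2 mm. The wrist camera is an equidistant fisheye: a pixel r from the principal point sees the ray r / f radians off the axis. A picture is of the moment at which its call begins: read the wrist's pose just before it. There is no depth.
- manip.job_done(): hands the job in, once; it reports no verdict.
The state is a dict: "time_s": time; "joints": joint angles; "dq": joint speeds; "joint_efforts": joint torques, N m; "tcp_pos": TCP position; "orientation": TCP orientation; "wrist_force": force on the tool from outside, world axes, zero at the start; "ft_torque": the same for the moment, N m; "gripper_width": finger opening in m.
Only numpy, scipy, OpenCV 4.12 (cv2) and the standard library are available. Lean on these libraries where they do the work, as an engineer would, in place of code of your own. Each camera call takes 0.05 s, during which the arm holds its last target.

## Working session

There is one attempt and no reset: what is moved stays moved. The work goes in short steps, Python scripts to look and compute and a shell command to move; the robot and the scene stay as the last step left them, time stands still between calls to the robot, and variables do not carry over. Pictures are saved under pics/ and viewed, and the job is handed in when it is done.

```bash
mkdir -p pics; ls; python3 - <<'E'
from station import manip
import cv2,numpy as np
print(manip.sense(), manip.pinch_z)
for n in ["top","side","wrist"]:
    s=manip.snapshot(n); cv2.imwrite(f"pics/{n}0.png",s["color"][:,:,::-1])
    print(n,{k:(np.round(v,5).tolist() if not isinstance(v,str) else v) for k,v in s.items() if k!="color"})
E
```

```text
pics
{'time_s': 0.0, 'joints': array([-7.63701261e+01,  1.51702466e+01,  9.19817071e+01,  2.88880979e-04,
        7.29796302e+01, -2.11561631e+00]), 'dq': array([-0.06289343,  0.01162658, -0.05485414,  0.13429092,  0.00608918,
        0.02363099]), 'joint_efforts': array([-9.65681793e-04, -5.15116131e+01, -3.67318153e+01, -1.57248010e-04,
        1.29587838e-02, -9.13661381e-06]), 'tcp_pos': array([ 0.18297865, -0.6489485 ,  0.22994499]), 'orientation': array([-89.99486658,   0.131484  , -74.25458879]), 'wrist_force': array([-0.17513585, -0.63455297,  0.91155583]), 'ft_torque': array([-0.05766151, -0.04341199, -0.00312365]), 'gripper_width': 0.08571824920253847} 0.0187
top {'vertical_fov': 46.29009, 'cx': 279.53253, 'cy': 199.9275, 'eye': [0.3732, -0.02332, 0.96542], 'attitude': [-167.06624, 0.11774, -88.60091]}
side {'vertical_fov': 46.49306, 'cx': 274.66689, 'cy': 216.62547, 'eye': [0.26878, -0.85541, 0.80655], 'attitude': [-129.79121, 0.97772, -19.53667]}
wrist {'vertical_fov': 65.70647, 'cx': 278.81512, 'cy': 204.6174, 'T_tool_cam': [[1.0, -0.00043, -0.00049, 0.00078], [0.00036, -0.26106, 0.96532, -0.14299], [-0.00054, -0.96532, -0.26106, 0.06605], [0.0, 0.0, 0.0, 1.0]]}
```

View pics/top0.png

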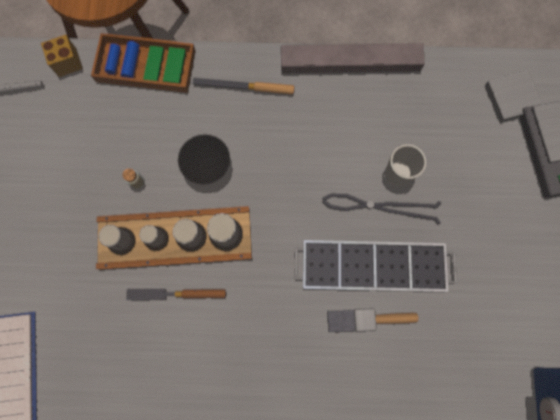

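View pics/side0.png

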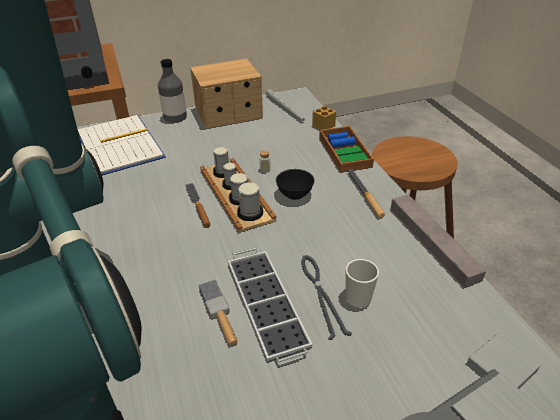

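View pics/wrist0.png

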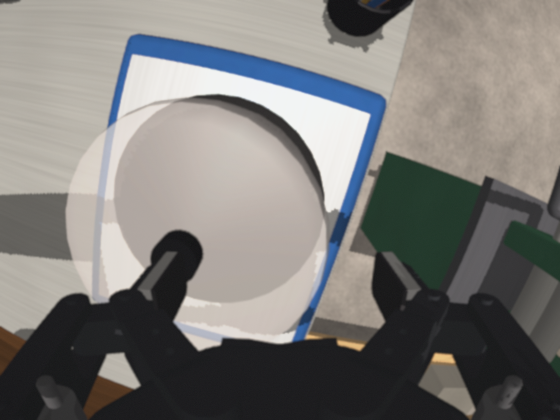

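```bash
cat > h.py <<'E'
import numpy as np,cv2
from scipy.spatial.transform import Rotation as R
from station import manip
def cam(s,pose=None):
    f=210/np.tan(np.radians(s["vertical_fov"])/2)
    if "eye" in s: Rm=R.from_euler("xyz",s["attitude"],degrees=True).as_matrix(); e=np.array(s["eye"])
    else:
        T=np.array(s["T_tool_cam"]); Rt=R.from_euler("xyz",pose["orientation"],degrees=True).as_matrix()
        Rm=Rt@T[:3,:3]; e=Rt@T[:3,3]+pose["tcp_pos"]
    return f,s["cx"],s["cy"],Rm,e,"eye" not in s
def proj(c,P):
    f,cx,cy,Rm,e,fish=c; p=(np.atleast_2d(P)-e)@Rm
    if fish:
        r=np.hypot(p[:,0],p[:,1]); th=np.arctan2(r,p[:,2]); k=f*th/np.maximum(r,1e-9)
    else: k=f/p[:,2]
    return np.c_[cx+k*p[:,0],cy+k*p[:,1]]
def unproj(c,uv,z):
    f,cx,cy,Rm,e,fish=c; d=(np.atleast_2d(uv)-[cx,cy])/f
    if fish:
        th=np.hypot(d[:,0],d[:,1]); d=np.c_[d*(np.sin(th)/np.maximum(th,1e-9))[:,None],np.cos(th)]
    else: d=np.c_[d,np.ones(len(d))]
    w=d@Rm.T; return e+w*((z-e[2])/w[:,2])[:,None]
E
python3 - <<'E'
import cv2
i=cv2.imread("pics/top0.png")
cv2.imwrite("pics/top_b.png",cv2.resize(i[195:280,85:260],None,fx=4.5,fy=4.5,interpolation=cv2.INTER_CUBIC))
cv2.imwrite("pics/top_t.png",cv2.resize(i[225:305,285:465],None,fx=4.4,fy=4.4,interpolation=cv2.INTER_CUBIC))
E
```

```text
(no output)
```

View pics/top_b.png

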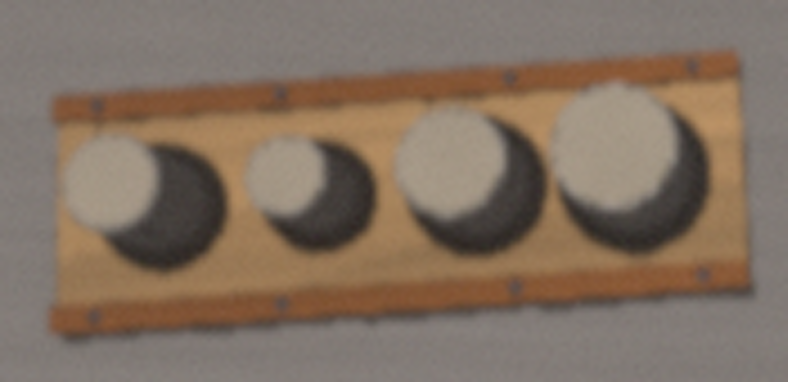

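View pics/top_t.png

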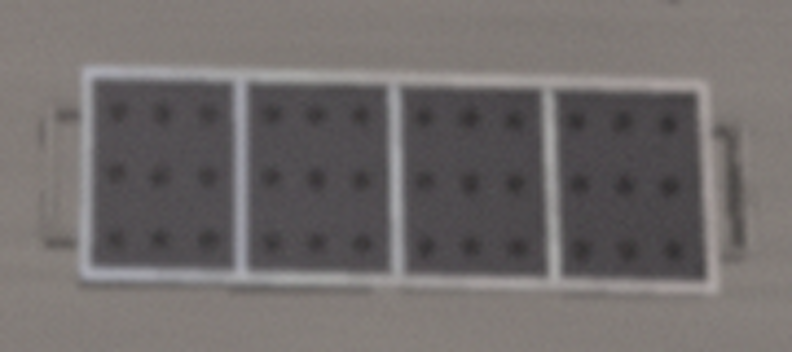

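```bash
python3 - <<'E'
from h import *
from scipy.optimize import least_squares
s=dict(vertical_fov=46.29009,cx=279.53253,cy=199.9275,eye=[0.3732,-0.02332,0.96542],attitude=[-167.06624,0.11774,-88.60091])
c=cam(s)
def full(p,u0,v0,k): return (np.array(p,float)+.5)/k-.5+[u0,v0]
def fit(obs,M):
    def res(q):
        ca,sa=np.cos(q[2]),np.sin(q[2]); P=np.c_[M[:,0]*ca-M[:,1]*sa+q[0],M[:,0]*sa+M[:,1]*ca+q[1],M[:,2]]
        return (proj(c,P)-obs).ravel()
    w=unproj(c,obs,.01).mean(0); r=least_squares(res,[w[0],w[1],0]); print(r.x,np.degrees(r.x[2]),np.round(r.fun.reshape(-1,2),2).tolist()); return r.x
b=full([(54,97),(738,52),(750,290),(52,335)],85,195,4.5)
q=fit(b,np.array([[.052,.15,.019],[.052,-.15,.019],[-.052,-.15,.019],[-.052,.15,.019]]))
t=full([(82,68),(708,82),(718,292),(80,282)],285,225,4.4)
fit(t,np.array([[.046,.138,.016],[.046,-.138,.016],[-.046,-.138,.016],[-.046,.138,.016]]))
t=full([(162,176),(316,178),(469,183),(623,185)],285,225,4.4)
q2=fit(t,np.array([[0,.102,.008],[0,.034,.008],[0,-.034,.008],[0,-.102,.008]]))
# flask tops
tops=[((112,185),(95,),.066,.04),((287,177),(80,),.056,.034),((451,162),(110,),.060,.046),((615,147),(125,),.072,.052)]
f=c[0]
for i,(p,w,h,d) in enumerate(tops):
    P=unproj(c,full([p],85,195,4.5),.018+h)[0]; y=[.102,.034,-.034,-.102][i]
    pred=[q[0]-y*np.sin(q[2]),q[1]+y*np.cos(q[2])]
    dist=np.dot(P-c[4],c[3][:,2]); print(P.round(4),"base",np.round(pred,4),"diam",w[0]/4.5/f*dist,d)
E
```

```text
[0.51106184 0.18849586 0.08999528] 5.156349619207691 [[-0.19, -0.12], [0.39, 0.02], [0.52, -0.14], [-0.71, 0.17]]
[ 0.46618118 -0.20230431  0.00487097] 0.27908582764155854 [[-0.04, 0.3], [-0.2, -0.17], [0.24, 0.23], [-0.01, -0.36]]
[ 0.46663988 -0.20192889  0.00370669] 0.21237759760496847 [[-0.25, -0.06], [-0.18, 0.2], [0.15, -0.21], [0.28, 0.06]]
[0.5016 0.2898 0.084 ] base [0.5019 0.2901] diam 0.03825095677039681 0.04
[0.5081 0.2223 0.074 ] base [0.508  0.2224] diam 0.032598089037242296 0.034
[0.5152 0.1551 0.078 ] base [0.5141 0.1546] diam 0.044682934979296714 0.046
[0.521  0.0873 0.09  ] base [0.5202 0.0869] diam 0.05015879739600132 0.052
```

```bash
python3 -m inch '[0,0,0,0,-0.5,0, 0,0,0,0,-1,0, 0,0,0,0,-1,0, 0,0,0,0,-1,0, 0,0,0,0,-1,0, 0,0,0,0,-1,0, 0,0,0,0,-1,0, 0,0,0,0,-1,0]' -1 40
```

```text
time_s: 1.15
tcp_pos: [0.1831, -0.6494, 0.2307]
orientation: [-89.9, 0.0, -9.5]
wrist_force: [-1.0, 0.1, -0.6]
gripper_width: 0.085
```

```bash
python3 -m inch '[0,0,0,0,-1,0, 0,0,0,0,-0.74,0, 0.02,0,0.035,0,0,0, 0.04,0,0.07,0,0,0, 0.055,0,0.096,0,0,0, 0.055,0,0.096,0,0,0, 0.055,0,0.096,0,0,0, 0.055,0,0.096,0,0,0]'; python3 -m inch '[0.055,0,0.096,0,0,0, 0.055,0,0.096,0,0,0, 0.055,0,0.096,0,0,0, 0.055,0,0.096,0,0,0, 0.055,0,0.096,0,0,0, 0.055,0,0.096,0,0,0, 0.055,0,0.096,0,0,0, 0.055,0,0.096,0,0,0]'
```

```text
time_s: 2.15
tcp_pos: [0.3011, -0.3906, 0.231]
orientation: [-90.0, -0.0, 5.0]
wrist_force: [1.9, -0.8, 0.4]
gripper_width: 0.0858
time_s: 3.15
tcp_pos: [0.4847, 0.0112, 0.2312]
orientation: [-90.0, -0.0, 5.1]
wrist_force: [0.1, -0.9, 0.2]
gripper_width: 0.0858
```

```bash
python3 -m inch '[0.035,0,0.06,0,0,0, 0.03,0,0.05,0,0,0, 0.02,0.02,0.04,0,0,0, 0,0.06,0,0,0,0, 0,0.07,0,0,0,0, 0,0.04,0,0,0,0, 0,0.01,0,0,0,0, 0,0,0,0,0,0]'
python3 - <<'E'
from h import *
st=manip.sense(); s=manip.snapshot("wrist"); im=s["color"][:,:,::-1].copy(); cv2.imwrite("pics/w1.png",im)
print(st["tcp_pos"],st["orientation"]); c=cam(s,st)
th=np.linspace(0,2*np.pi,60)
for x,y,h,r in [(.5020,.2900,.084,.02),(.508,.2223,.074,.017),(.5145,.1549,.078,.023),(.5206,.0871,.09,.026)]:
  p=proj(c,np.c_[x+r*np.cos(th),y+r*np.sin(th),0*th+h]); cv2.polylines(im,[p.round().astype(int)],True,(0,0,255),1)
cv2.imwrite("pics/w1o.png",im)
E
```

```text
time_s: 4.15
tcp_pos: [0.5204, 0.0875, 0.1315]
orientation: [-90.0, 0.0, 5.1]
wrist_force: [-0.5, -0.5, 0.3]
gripper_width: 0.0854
[0.52041248 0.08746567 0.13152673] [-8.99926030e+01  4.67018340e-03  5.12719266e+00]
```

View pics/w1o.png

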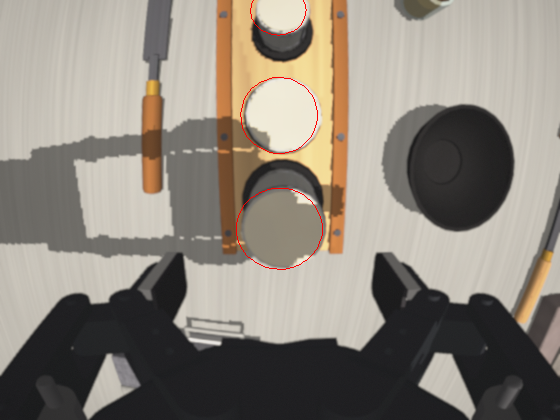

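```bash
python3 -m inch '[0,0.02,0,0,0,0, 0,0.04,0,0,0,0, 0,0.05,0,0,0,0, 0,0.05,0,0,0,0, 0,0.024,0,0,0,0, 0,0.01,0,0,0,0, 0,0,0,0,0,0, 0,0,0,0,0,0]'
python3 -m inch '[0,0,0,0,0,0, 0,0,0,0,0,0, 0,0,0,0,0,0, 0,0,0,0,0,0, 0,0,0,0,0,0, 0,0,0,0,0,0, 0,0,0,0,0,0, 0,0,0,0,0,0]' 1 60
```

```text
time_s: 5.2
tcp_pos: [0.5217, 0.0873, 0.0353]
orientation: [-90.0, -0.1, 5.2]
wrist_force: [-0.7, 0.6, 0.3]
gripper_width: 0.0851
time_s: 6.2
tcp_pos: [0.5224, 0.0873, 0.0355]
orientation: [-90.0, -0.2, 5.2]
wrist_force: [1.2, 0.2, 6.1]
gripper_width: 0.0511
```

```bash
python3 -m inch '[0,-0.004,0,0,0,0, 0,-0.008,0,0,0,0, 0,-0.012,0,0,0,0, 0,-0.02,0,0,0,0, 0,-0.03,0,0,0,0, 0,-0.03,0,0,0,0, 0,-0.016,0,0,0,0, 0,0,0,0,0,0]'
python3 - <<'E'
from h import *
st=manip.sense(); s=manip.snapshot("wrist"); cv2.imwrite("pics/w2.png",s["color"][:,:,::-1]); print(st["tcp_pos"],st["wrist_force"],st["gripper_width"])
E
```

```text
time_s: 7.2
tcp_pos: [0.5217, 0.0873, 0.0956]
orientation: [-90.0, -0.1, 5.2]
wrist_force: [-0.5, -0.4, -3.8]
gripper_width: 0.0508
[0.52171661 0.08725772 0.09562826] [-0.49083001 -0.40941376 -3.8124839 ] 0.050787716761110026
```

View pics/w2.png

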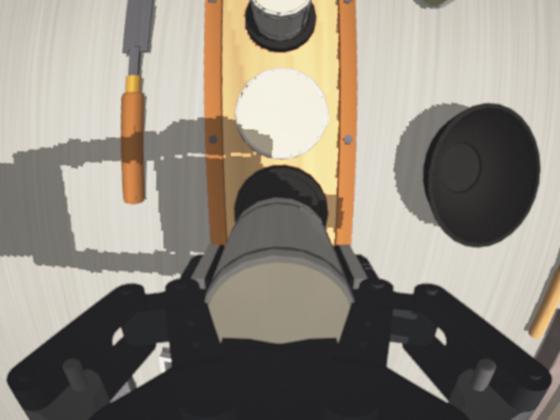

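```bash
python3 -m inch '[0,0,0,0,0.28,0, 0,0,0,0,0.29,0, 0,0,-0.02,0,0,0, -0.016,0,-0.05,0,0,0, -0.016,0,-0.08,0,0,0, -0.016,0,-0.1,0,0,0, -0.016,0,-0.1,0,0,0, -0.016,0,-0.1,0,0,0]'
python3 -m inch '[-0.016,0,-0.1,0,0,0, -0.016,0,-0.1,0,0,0, 0,0,-0.07,0,0,0, 0,0,-0.04,0,0,0, 0,0,-0.022,0,0,0, 0,0,0,0,0,0, 0,0,0,0,0,0, 0,0,0,0,0,0]'
python3 - <<'E'
from h import *
st=manip.sense(); s=manip.snapshot("wrist"); im=s["color"][:,:,::-1].copy();c=cam(s,st)
print(st["tcp_pos"],st["orientation"],st["wrist_force"])
for q in [(.4664,-.2021,.0044)]:
  for X,Y in [(.046,.138),(-.046,.138),(.046,0),(-.046,0),(.046,-.068),(-.046,-.068)]:
    P=[q[0]+X-Y*q[2],q[1]+Y+X*q[2],.016]; p=proj(c,P)[0]; cv2.circle(im,tuple(int(v) for v in p),3,(0,0,255),1)
cv2.imwrite("pics/w3.png",im)
s=manip.snapshot("top");cv2.imwrite("pics/t3.png",s["color"][:,:,::-1])
E
```

```text
time_s: 8.25
tcp_pos: [0.4809, -0.14, 0.094]
orientation: [-90.0, 0.0, 0.3]
wrist_force: [0.3, -0.3, -4.3]
gripper_width: 0.0508
time_s: 9.25
tcp_pos: [0.4666, -0.303, 0.0942]
orientation: [-90.0, 0.0, 0.3]
wrist_force: [0.0, 0.7, -4.7]
gripper_width: 0.0514
[ 0.46661107 -0.30296312  0.09417243] [-8.99741550e+01  1.80746951e-02  3.35948867e-01] [ 0.00608483  0.70074899 -4.72419705]
```

View pics/w3.png

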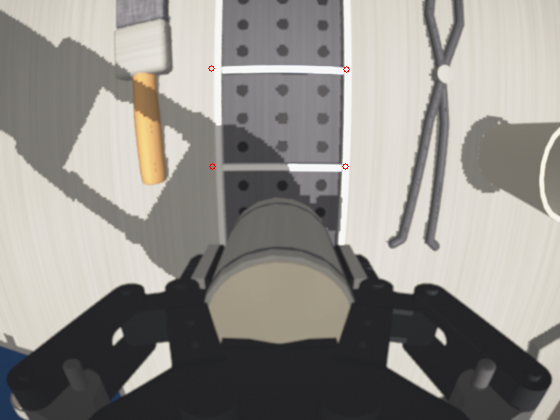

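View pics/t3.png

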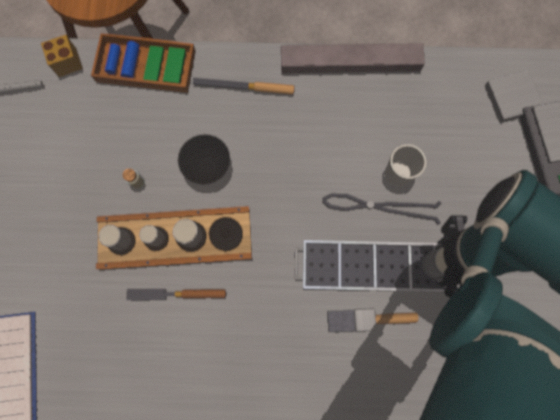

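```bash
python3 -m inch '[0.004,0.01,0,0,0,0, 0,0.02,0,0,0,0, 0,0.03,0,0,0,0, 0,0.03,0,0,0,0, 0,0.025,0,0,0,0, 0,0.01,0,0,0,0, 0,0.005,0,0,0,0, 0,0,0,0,0,0]'
python3 -m inch '[0,0.001,0,0,0,0, 0,0.001,0,0,0,0, 0,0.001,0,0,0,0, 0,0.001,0,0,0,0, 0,0.001,0,0,0,0, 0,0.001,0,0,0,0, 0,0,0,0,0,0, 0,0,0,0,0,0]'
```

```text
time_s: 10.35
tcp_pos: [0.4688, -0.3043, 0.0295]
orientation: [-90.0, -0.0, 0.3]
wrist_force: [-0.4, 0.6, -5.5]
gripper_width: 0.0509
time_s: 11.35
tcp_pos: [0.4686, -0.3041, 0.0263]
orientation: [-90.0, 0.0, 0.3]
wrist_force: [0.0, 0.3, -4.8]
gripper_width: 0.051
```

```bash
python3 -m inch '[0,0.001,0,0,0,0, 0,0.001,0,0,0,0, 0,0.001,0,0,0,0, 0,0,0,0,0,0, 0,0,0,0,0,0, 0,0,0,0,0,0, 0,0,0,0,0,0, 0,0,0,0,0,0]'

```

```text
time_s: 12.35
tcp_pos: [0.4687, -0.3041, 0.0255]
orientation: [-90.0, -0.0, 0.3]
wrist_force: [-4.1, 2.1, 5.3]
gripper_width: 0.0509
```

```bash
python3 -m inch '[0,0,0,0,0,0, 0,0,0,0,0,0, 0,0,0,0,0,0, 0,0,0,0,0,0, 0,0,0,0,0,0, 0,0,0,0,0,0, 0,0,0,0,0,0, 0,0,0,0,0,0]' -0.6
python3 -m inch '[0,-0.01,0,0,0,0, 0,-0.03,0,0,0,0, 0,-0.05,0,0,0,0, 0,-0.05,0,0,0,0, 0,-0.04,0,0,0,0, 0,-0.02,0,0,0,0, 0,-0.01,0,0,0,0, 0,0,0,0,0,0]'
python3 - <<'E'
from h import *
st=manip.sense(); s=manip.snapshot("wrist"); cv2.imwrite("pics/w4.png",s["color"][:,:,::-1]); print(st["tcp_pos"],st["wrist_force"],st["gripper_width"])
E
```

```text
time_s: 13.35
tcp_pos: [0.4686, -0.3041, 0.0248]
orientation: [-90.0, -0.0, 0.3]
wrist_force: [-0.3, 0.1, -0.0]
gripper_width: 0.0681
time_s: 14.35
tcp_pos: [0.4685, -0.304, 0.1298]
orientation: [-90.0, 0.0, 0.3]
wrist_force: [1.0, -0.3, -0.9]
gripper_width: 0.0683
[ 0.46846691 -0.30402049  0.12975125] [ 1.01633396 -0.26895789 -0.90937424] 0.06827150583181373
```

View pics/w4.png

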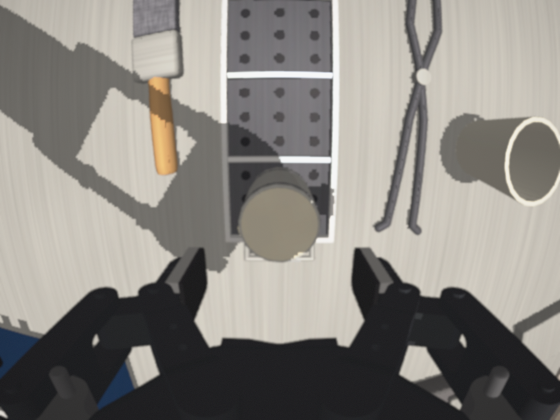

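```bash
python3 -m inch '[0.012,0,0.03,0,0,0, 0.012,0,0.07,0,0,0, 0.012,0,0.1,0,0,0, 0.012,0,0.1,0,0,0, 0.012,0,0.1,0,0,0, 0.012,0,0.1,0,0,0, 0.012,0,0.1,0,0,0, 0.012,0,0.1,0,0,0]' -0.7
python3 -m inch '[0,0,0.1,0,0,0, 0,0,0.07,0,0,0, 0,0,0.04,0,0,0, 0,0,0.008,0,-0.28,0, 0,0,0,0,-0.29,0, 0,0,0,0,0,0, 0,0,0,0,0,0, 0,0,0,0,0,0]'
python3 - <<'E'
from h import *
st=manip.sense(); s=manip.snapshot("wrist"); im=s["color"][:,:,::-1].copy()
print(st["tcp_pos"],st["orientation"]); c=cam(s,st)
th=np.linspace(0,2*np.pi,60)
for x,y,h,r in [(.5020,.2900,.084,.02),(.508,.2223,.074,.017),(.515,.1549,.078,.023)]:
  p=proj(c,np.c_[x+r*np.cos(th),y+r*np.sin(th),0*th+h]); cv2.polylines(im,[p.round().astype(int)],True,(0,0,255),1)
cv2.imwrite("pics/w5.png",im)
E
```

```text
time_s: 15.4
tcp_pos: [0.5143, 0.0487, 0.1292]
orientation: [-90.0, 0.1, 0.3]
wrist_force: [0.7, 0.3, 0.3]
gripper_width: 0.0723
time_s: 16.4
tcp_pos: [0.5146, 0.1546, 0.1298]
orientation: [-90.0, -0.0, 5.1]
wrist_force: [0.0, 0.3, 0.3]
gripper_width: 0.0725
[0.5145827  0.1545881  0.12979842] [-9.00030520e+01 -2.29942263e-03  5.10162849e+00]
```

View pics/w5.png

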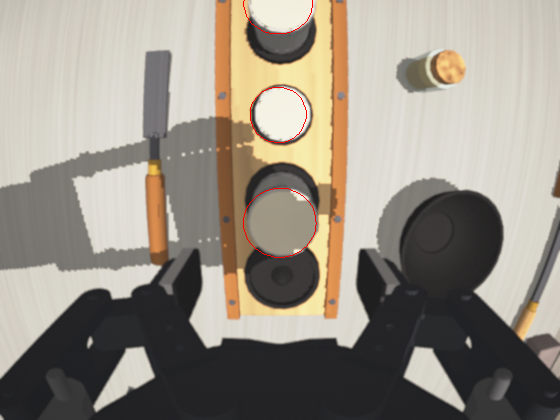

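```bash
python3 -m inch '[0.002,0.02,0,0,0,0, 0,0.04,0,0,0,0, 0,0.05,0,0,0,0, 0,0.047,0,0,0,0, 0,0.024,0,0,0,0, 0,0.01,0,0,0,0, 0,0,0,0,0,0, 0,0,0,0,0,0]'
python3 -m inch '[0,0,0,0,0,0, 0,0,0,0,0,0, 0,0,0,0,0,0, 0,0,0,0,0,0, 0,0,0,0,0,0, 0,0,0,0,0,0, 0,0,0,0,0,0, 0,0,0,0,0,0]' 1 60
python3 -m inch '[0,-0.004,0,0,0,0, 0,-0.008,0,0,0,0, 0,-0.012,0,0,0,0, 0,-0.02,0,0,0,0, 0,-0.03,0,0,0,0, 0,-0.03,0,0,0,0, 0,-0.016,0,0,0,0, 0,0,0,0,0,0]'
```

```text
time_s: 17.45
tcp_pos: [0.5164, 0.1555, 0.0352]
orientation: [-90.0, -0.1, 5.2]
wrist_force: [-0.8, -0.1, -0.4]
gripper_width: 0.0723
time_s: 18.45
tcp_pos: [0.5165, 0.1555, 0.0353]
orientation: [-90.0, -0.1, 5.2]
wrist_force: [0.0, 0.1, 5.4]
gripper_width: 0.0445
time_s: 19.45
tcp_pos: [0.5163, 0.1554, 0.0956]
orientation: [-90.0, -0.1, 5.2]
wrist_force: [-0.1, -0.4, -3.5]
gripper_width: 0.0451
```

```bash
python3 -m inch '[0,0,0,0,0.28,0, 0,0,0,0,0.29,0, 0,0,-0.02,0,0,0, -0.014,0,-0.05,0,0,0, -0.014,0,-0.08,0,0,0, -0.014,0,-0.1,0,0,0, -0.014,0,-0.1,0,0,0, -0.014,0,-0.1,0,0,0]'
python3 -m inch '[-0.014,0,-0.1,0,0,0, -0.014,0,-0.1,0,0,0, -0.015,0,-0.07,0,0,0, 0,0,-0.04,0,0,0, 0,0,-0.022,0,0,0, 0,0,0,0,0,0, 0,0,0,0,0,0, 0,0,0,0,0,0]'
python3 - <<'E'
from h import *
st=manip.sense(); s=manip.snapshot("wrist"); im=s["color"][:,:,::-1].copy();c=cam(s,st)
print(st["tcp_pos"],st["orientation"],st["wrist_force"])
for q in [(.4684,-.2021,.0044)]:
  for X,Y in [(.046,.138),(-.046,.138),(.046,0),(-.046,0),(.046,.068),(-.046,.068)]:
    P=[q[0]+X-Y*q[2],q[1]+Y+X*q[2],.016]; p=proj(c,P)[0]; cv2.circle(im,tuple(int(v) for v in p),3,(0,0,255),1)
cv2.imwrite("pics/w6.png",im)
E
```

```text
time_s: 20.45
tcp_pos: [0.4807, -0.0719, 0.0941]
orientation: [-90.0, 0.0, 0.3]
wrist_force: [0.9, -0.3, -2.2]
gripper_width: 0.0447
time_s: 21.45
tcp_pos: [0.4608, -0.235, 0.0942]
orientation: [-90.0, 0.0, 0.3]
wrist_force: [-0.0, -0.9, -2.7]
gripper_width: 0.0446
[ 0.46084245 -0.23497902  0.09415354] [-8.99762454e+01  1.68178778e-02  3.40956859e-01] [-0.02142633 -0.90071812 -2.73482344]
```

View pics/w6.png

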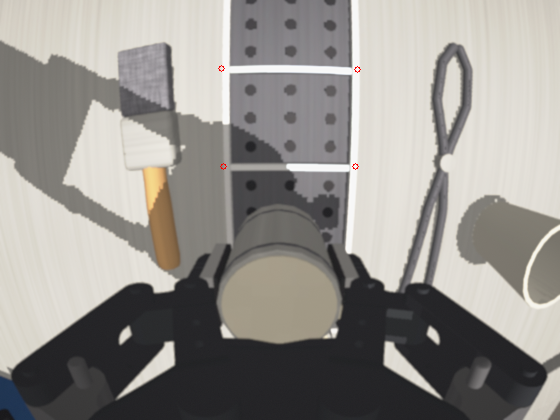

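```bash
python3 -m inch '[0.008,0.01,0,0,0,0, 0.007,0.02,0,0,0,0, 0,0.03,0,0,0,0, 0,0.03,0,0,0,0, 0,0.025,0,0,0,0, 0,0.012,0,0,0,0, 0,0.005,0,0,0,0, 0,0,0,0,0,0]'
python3 -m inch '[0,0.001,0,0,0,0, 0,0.001,0,0,0,0, 0,0.001,0,0,0,0, 0,0.001,0,0,0,0, 0,0.001,0,0,0,0, 0,0,0,0,0,0, 0,0,0,0,0,0, 0,0,0,0,0,0]'
```

```text
time_s: 22.5
tcp_pos: [0.4685, -0.2362, 0.0285]
orientation: [-90.0, -0.0, 0.3]
wrist_force: [0.9, 0.3, -1.6]
gripper_width: 0.0447
time_s: 23.5
tcp_pos: [0.4683, -0.236, 0.0258]
orientation: [-90.0, -0.0, 0.3]
wrist_force: [0.4, 0.5, -2.1]
gripper_width: 0.0447
```

```bash
python3 -m inch '[0,0.001,0,0,0,0, 0,0.001,0,0,0,0, 0,0,0,0,0,0, 0,0,0,0,0,0, 0,0,0,0,0,0, 0,0,0,0,0,0, 0,0,0,0,0,0, 0,0,0,0,0,0]'

```

```text
time_s: 24.5
tcp_pos: [0.4683, -0.236, 0.0253]
orientation: [-90.0, -0.0, 0.3]
wrist_force: [-2.4, 1.8, 5.6]
gripper_width: 0.0449
```

Contact confirmed (force +5.6 N). Release c and rise.

```bash
python3 -m inch '[0,0,0,0,0,0, 0,0,0,0,0,0, 0,0,0,0,0,0, 0,0,0,0,0,0, 0,0,0,0,0,0, 0,0,0,0,0,0, 0,0,0,0,0,0, 0,0,0,0,0,0]' -0.5
python3 -m inch '[0,-0.01,0,0,0,0, 0,-0.03,0,0,0,0, 0,-0.05,0,0,0,0, 0,-0.05,0,0,0,0, 0,-0.04,0,0,0,0, 0,-0.02,0,0,0,0, 0,-0.01,0,0,0,0, 0,0,0,0,0,0]'
python3 - <<'E'
from h import *
st=manip.sense(); s=manip.snapshot("wrist"); cv2.imwrite("pics/w7.png",s["color"][:,:,::-1]); print(st["tcp_pos"],st["wrist_force"],st["gripper_width"])
E
```

```text
time_s: 25.5
tcp_pos: [0.4683, -0.236, 0.0248]
orientation: [-90.0, -0.0, 0.3]
wrist_force: [-0.1, -0.2, -0.1]
gripper_width: 0.0636
time_s: 26.5
tcp_pos: [0.4682, -0.2359, 0.1298]
orientation: [-90.0, -0.0, 0.3]
wrist_force: [-0.2, -0.7, 0.4]
gripper_width: 0.0635
[ 0.46815951 -0.23594513  0.12978057] [-0.2462794  -0.67305789  0.39167918] 0.06351431536496464
```

View pics/w7.png

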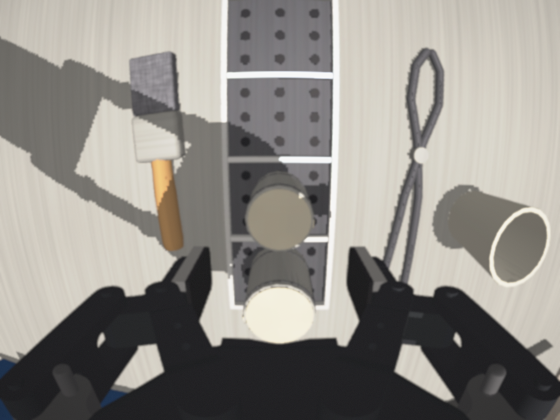

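```bash
python3 -m inch '[0.011,0,0.03,0,0,0, 0.011,0,0.07,0,0,0, 0.011,0,0.1,0,0,0, 0.011,0,0.1,0,0,0, 0.011,0,0.1,0,0,0, 0.011,0,0.1,0,0,0, 0.011,0,0.1,0,0,0, 0.01,0,0.1,0,0,0]' -0.6
python3 -m inch '[0,0,0.1,0,0,0, 0,0,0.07,0,0,0, 0,0,0.04,0,0,0, 0,0,0.008,0,-0.28,0, 0,0,0,0,-0.29,0, 0,0,0,0,0,0, 0,0,0,0,0,0, 0,0,0,0,0,0]'
python3 - <<'E'
from h import *
st=manip.sense(); s=manip.snapshot("wrist"); im=s["color"][:,:,::-1].copy()
print(st["tcp_pos"],st["orientation"]); c=cam(s,st)
th=np.linspace(0,2*np.pi,60)
for x,y,h,r in [(.5030,.2900,.084,.02),(.5095,.2228,.074,.017)]:
  p=proj(c,np.c_[x+r*np.cos(th),y+r*np.sin(th),0*th+h]); cv2.polylines(im,[p.round().astype(int)],True,(0,0,255),1)
cv2.imwrite("pics/w8.png",im)
E
```

```text
time_s: 27.55
tcp_pos: [0.5094, 0.1168, 0.1291]
orientation: [-90.0, 0.1, 0.3]
wrist_force: [0.3, -0.1, -0.4]
gripper_width: 0.0684
time_s: 28.55
tcp_pos: [0.5098, 0.2226, 0.1298]
orientation: [-90.0, 0.0, 5.1]
wrist_force: [-0.8, 0.4, 0.2]
gripper_width: 0.0682
[0.50975795 0.22262701 0.12977244] [-9.00039982e+01  2.67938127e-03  5.09936873e+00]
```

View pics/w8.png

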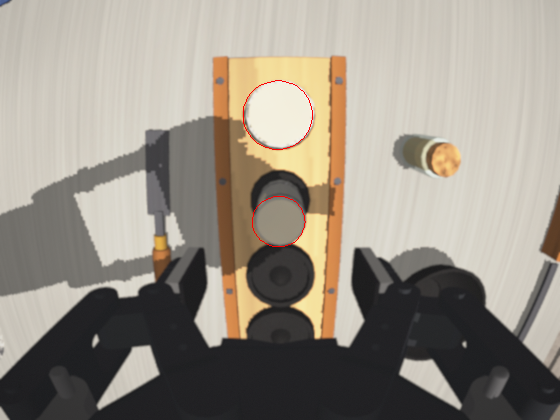

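```bash
python3 -m inch '[0,0.02,0,0,0,0, 0,0.04,0,0,0,0, 0,0.05,0,0,0,0, 0,0.047,0,0,0,0, 0,0.024,0,0,0,0, 0,0.01,0,0,0,0, 0,0,0,0,0,0, 0,0,0,0,0,0]'
python3 -m inch '[0,0,0,0,0,0, 0,0,0,0,0,0, 0,0,0,0,0,0, 0,0,0,0,0,0, 0,0,0,0,0,0, 0,0,0,0,0,0, 0,0,0,0,0,0, 0,0,0,0,0,0]' 1 60
python3 -m inch '[0,-0.004,0,0,0,0, 0,-0.008,0,0,0,0, 0,-0.012,0,0,0,0, 0,-0.02,0,0,0,0, 0,-0.03,0,0,0,0, 0,-0.03,0,0,0,0, 0,-0.016,0,0,0,0, 0,0,0,0,0,0]'
```

```text
time_s: 29.6
tcp_pos: [0.5105, 0.2235, 0.0352]
orientation: [-90.0, -0.1, 5.2]
wrist_force: [-0.4, -0.2, 0.5]
gripper_width: 0.0685
time_s: 30.6
tcp_pos: [0.5103, 0.2234, 0.0351]
orientation: [-90.0, -0.1, 5.2]
wrist_force: [-1.0, -1.0, 5.2]
gripper_width: 0.0326
time_s: 31.6
tcp_pos: [0.5105, 0.2235, 0.0956]
orientation: [-90.0, -0.1, 5.2]
wrist_force: [-0.1, 0.3, -1.9]
gripper_width: 0.033
```

```bash
python3 -m inch '[0,0,0,0,0.28,0, 0,0,0,0,0.29,0, 0,0,-0.02,0,0,0, -0.012,0,-0.05,0,0,0, -0.012,0,-0.08,0,0,0, -0.012,0,-0.1,0,0,0, -0.012,0,-0.1,0,0,0, -0.012,0,-0.1,0,0,0]'
python3 -m inch '[-0.012,0,-0.1,0,0,0, -0.012,0,-0.1,0,0,0, 0,0,-0.07,0,0,0, 0,0,-0.04,0,0,0, 0,0,-0.022,0,0,0, 0,0,0,0,0,0, 0,0,0,0,0,0, 0,0,0,0,0,0]'
python3 - <<'E'
from h import *
st=manip.sense(); s=manip.snapshot("wrist"); im=s["color"][:,:,::-1].copy()
cv2.imwrite("pics/w9.png",im); print(st["tcp_pos"])
E
```

```text
time_s: 32.6
tcp_pos: [0.4799, -0.0039, 0.094]
orientation: [-90.0, 0.0, 0.3]
wrist_force: [0.7, -0.9, -1.1]
gripper_width: 0.0326
time_s: 33.6
tcp_pos: [0.4694, -0.1671, 0.0942]
orientation: [-90.0, 0.0, 0.3]
wrist_force: [-1.0, -0.4, -1.5]
gripper_width: 0.0329
[ 0.46938382 -0.16714317  0.09418539]
```

View pics/w9.png

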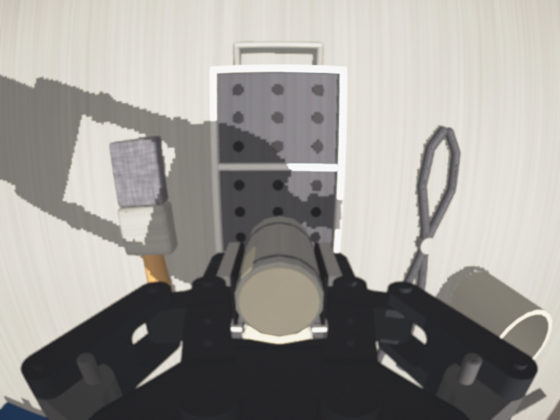

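```bash
python3 -m inch '[0,0.01,0,0,0,0, 0,0.02,0,0,0,0, 0,0.03,0,0,0,0, 0,0.03,0,0,0,0, 0,0.025,0,0,0,0, 0,0.012,0,0,0,0, 0,0.005,0,0,0,0, 0,0,0,0,0,0]'
python3 -m inch '[0,0.001,0,0,0,0, 0,0.001,0,0,0,0, 0,0.001,0,0,0,0, 0,0.001,0,0,0,0, 0,0.001,0,0,0,0, 0,0,0,0,0,0, 0,0,0,0,0,0, 0,0,0,0,0,0]'
python3 -m inch '[0,0.001,0,0,0,0, 0,0.001,0,0,0,0, 0,0,0,0,0,0, 0,0,0,0,0,0, 0,0,0,0,0,0, 0,0,0,0,0,0, 0,0,0,0,0,0, 0,0,0,0,0,0]'
```

```text
time_s: 34.65
tcp_pos: [0.4697, -0.1681, 0.0284]
orientation: [-90.0, -0.0, 0.3]
wrist_force: [0.4, 0.4, -1.5]
gripper_width: 0.0329
time_s: 35.65
tcp_pos: [0.4695, -0.168, 0.0258]
orientation: [-90.0, 0.0, 0.3]
wrist_force: [-0.1, 0.9, -2.4]
gripper_width: 0.0332
time_s: 36.65
tcp_pos: [0.4695, -0.1681, 0.0251]
orientation: [-90.0, -0.0, 0.3]
wrist_force: [-1.2, 0.6, 6.0]
gripper_width: 0.0327
```

```bash
python3 -m inch '[0,0,0,0,0,0, 0,0,0,0,0,0, 0,0,0,0,0,0, 0,0,0,0,0,0, 0,0,0,0,0,0, 0,0,0,0,0,0, 0,0,0,0,0,0, 0,0,0,0,0,0]' -0.3
python3 -m inch '[0,-0.01,0,0,0,0, 0,-0.03,0,0,0,0, 0,-0.05,0,0,0,0, 0,-0.05,0,0,0,0, 0,-0.04,0,0,0,0, 0,-0.02,0,0,0,0, 0,-0.01,0,0,0,0, 0,0,0,0,0,0]'
python3 - <<'E'
from h import *
st=manip.sense(); s=manip.snapshot("wrist"); cv2.imwrite("pics/w10.png",s["color"][:,:,::-1]); print(st["tcp_pos"],st["wrist_force"],st["gripper_width"])
E
```

```text
time_s: 37.65
tcp_pos: [0.4694, -0.168, 0.0248]
orientation: [-90.0, 0.0, 0.3]
wrist_force: [0.9, -0.7, -0.4]
gripper_width: 0.0557
time_s: 38.65
tcp_pos: [0.4693, -0.168, 0.1298]
orientation: [-90.0, 0.0, 0.3]
wrist_force: [-0.3, 0.2, -0.0]
gripper_width: 0.0555
[ 0.46934791 -0.16795418  0.12975959] [-0.26691351  0.166019   -0.02762746] 0.05550878688627237
```

View pics/w10.png

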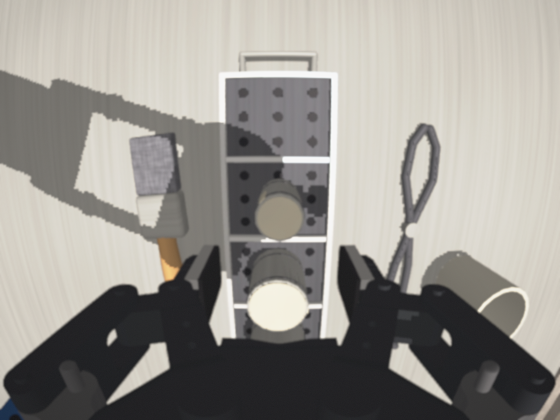

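Flask a stands upright in stall 2 (top at 280,217), with c behind it. Next is b.

```bash
python3 -m inch '[0.009,0,0.03,0,0,0, 0.009,0,0.07,0,0,0, 0.009,0,0.1,0,0,0, 0.009,0,0.1,0,0,0, 0.009,0,0.1,0,0,0, 0.009,0,0.1,0,0,0, 0.009,0,0.1,0,0,0, 0.009,0,0.1,0,0,0]' -0.7
python3 -m inch '[0,0,0.1,0,0,0, 0,0,0.07,0,0,0, 0,0,0.04,0,0,0, 0,0,0.006,0,-0.28,0, 0,0,0,0,-0.29,0, 0,0,0,0,0,0, 0,0,0,0,0,0, 0,0,0,0,0,0]'
python3 - <<'E'
from h import *
st=manip.sense(); s=manip.snapshot("wrist"); im=s["color"][:,:,::-1].copy()
print(st["tcp_pos"],st["orientation"]); c=cam(s,st)
th=np.linspace(0,2*np.pi,60)
for x,y,h,r in [(.5030,.2900,.084,.02)]:
  p=proj(c,np.c_[x+r*np.cos(th),y+r*np.sin(th),0*th+h]); cv2.polylines(im,[p.round().astype(int)],True,(0,0,255),1)
cv2.imwrite("pics/w11.png",im)
E
```

```text
time_s: 39.7
tcp_pos: [0.503, 0.1847, 0.1291]
orientation: [-90.0, 0.1, 0.3]
wrist_force: [1.0, -0.9, -0.4]
gripper_width: 0.0726
time_s: 40.7
tcp_pos: [0.5035, 0.2896, 0.1298]
orientation: [-90.0, 0.0, 5.1]
wrist_force: [0.7, 0.2, 0.1]
gripper_width: 0.0726
[0.50347926 0.28957506 0.12980123] [-9.00043184e+01  2.43096295e-03  5.10112228e+00]
```

View pics/w11.png

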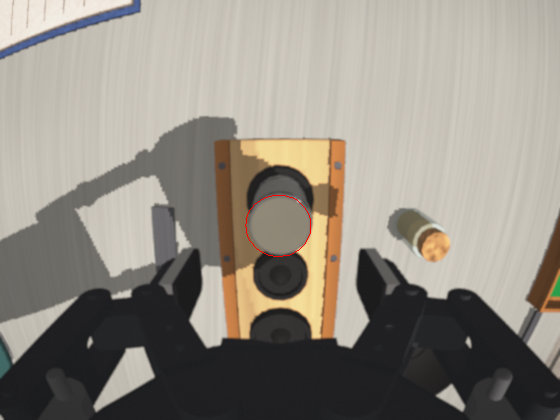

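```bash
python3 -m inch '[0,0.02,0,0,0,0, 0,0.04,0,0,0,0, 0,0.05,0,0,0,0, 0,0.047,0,0,0,0, 0,0.024,0,0,0,0, 0,0.01,0,0,0,0, 0,0,0,0,0,0, 0,0,0,0,0,0]'
python3 -m inch '[0,0,0,0,0,0, 0,0,0,0,0,0, 0,0,0,0,0,0, 0,0,0,0,0,0, 0,0,0,0,0,0, 0,0,0,0,0,0, 0,0,0,0,0,0, 0,0,0,0,0,0]' 1 60
python3 -m inch '[0,-0.004,0,0,0,0, 0,-0.008,0,0,0,0, 0,-0.012,0,0,0,0, 0,-0.02,0,0,0,0, 0,-0.03,0,0,0,0, 0,-0.03,0,0,0,0, 0,-0.016,0,0,0,0, 0,0,0,0,0,0]'
```

```text
time_s: 41.75
tcp_pos: [0.5042, 0.2906, 0.0352]
orientation: [-90.0, -0.1, 5.2]
wrist_force: [-0.3, -0.1, 0.2]
gripper_width: 0.0725
time_s: 42.75
tcp_pos: [0.5042, 0.2905, 0.0352]
orientation: [-90.0, -0.1, 5.2]
wrist_force: [0.1, 0.2, 5.3]
gripper_width: 0.0388
time_s: 43.75
tcp_pos: [0.5042, 0.2906, 0.0957]
orientation: [-89.9, -0.1, 5.2]
wrist_force: [-0.5, -0.3, -2.3]
gripper_width: 0.0387
```

```bash
python3 -m inch '[0,0,0,0,0.28,0, 0,0,0,0,0.29,0, 0,0,-0.02,0,0,0, -0.012,0,-0.05,0,0,0, -0.012,0,-0.08,0,0,0, -0.012,0,-0.1,0,0,0, -0.012,0,-0.1,0,0,0, -0.012,0,-0.1,0,0,0]'
python3 -m inch '[-0.012,0,-0.1,0,0,0, 0,0,-0.1,0,0,0, 0,0,-0.07,0,0,0, 0,0,-0.04,0,0,0, 0,0,-0.02,0,0,0, 0,0,0,0,0,0, 0,0,0,0,0,0, 0,0,0,0,0,0]'
python3 - <<'E'
from h import *
st=manip.sense(); s=manip.snapshot("wrist"); im=s["color"][:,:,::-1].copy()
cv2.imwrite("pics/w12.png",im); print(st["tcp_pos"])
E
```

```text
time_s: 44.75
tcp_pos: [0.4728, 0.0623, 0.0941]
orientation: [-90.0, 0.0, 0.3]
wrist_force: [0.6, 0.1, -2.6]
gripper_width: 0.0388
time_s: 45.75
tcp_pos: [0.469, -0.0992, 0.0942]
orientation: [-90.0, 0.0, 0.3]
wrist_force: [-0.1, -0.1, -2.2]
gripper_width: 0.0388
[ 0.46903754 -0.09924322  0.09420831]
```

View pics/w12.png

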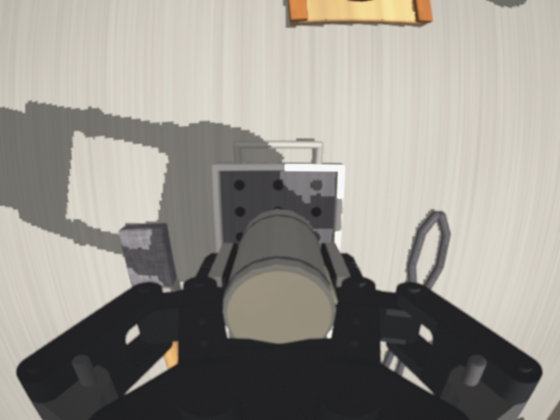

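Flask b is centred on the hole column (about 279 px), in front of the end rim. Lower it.

```bash
python3 -m inch '[0,0.01,0,0,0,0, 0,0.02,0,0,0,0, 0,0.03,0,0,0,0, 0,0.03,0,0,0,0, 0,0.025,0,0,0,0, 0,0.012,0,0,0,0, 0,0.005,0,0,0,0, 0,0,0,0,0,0]'
python3 -m inch '[0,0.001,0,0,0,0, 0,0.001,0,0,0,0, 0,0.001,0,0,0,0, 0,0.001,0,0,0,0, 0,0.001,0,0,0,0, 0,0,0,0,0,0, 0,0,0,0,0,0, 0,0,0,0,0,0]'
python3 -m inch '[0,0.001,0,0,0,0, 0,0.001,0,0,0,0, 0,0,0,0,0,0, 0,0,0,0,0,0, 0,0,0,0,0,0, 0,0,0,0,0,0, 0,0,0,0,0,0, 0,0,0,0,0,0]'
```

```text
time_s: 46.8
tcp_pos: [0.4694, -0.1001, 0.0284]
orientation: [-90.0, -0.0, 0.3]
wrist_force: [-0.2, -0.5, -1.8]
gripper_width: 0.0391
time_s: 47.8
tcp_pos: [0.4692, -0.1, 0.0258]
orientation: [-90.0, -0.0, 0.3]
wrist_force: [0.5, -0.5, -2.3]
gripper_width: 0.0387
time_s: 48.8
tcp_pos: [0.4692, -0.1, 0.0252]
orientation: [-90.0, -0.0, 0.3]
wrist_force: [-2.6, 0.4, 5.8]
gripper_width: 0.0387
```

```bash
python3 -m inch '[0,0,0,0,0,0, 0,0,0,0,0,0, 0,0,0,0,0,0, 0,0,0,0,0,0, 0,0,0,0,0,0, 0,0,0,0,0,0, 0,0,0,0,0,0, 0,0,0,0,0,0]' -0.4
python3 -m inch '[0,-0.01,0,0,0,0, 0,-0.03,0,0,0,0, 0,-0.05,0,0,0,0, 0,-0.05,0,0,0,0, 0,-0.05,0,0,0,0, 0,-0.05,0,0,0,0, 0,-0.02,0,0,0,0, 0,0,0,0,0,0]'
python3 -m inch '[0,0,0.03,0,0,0, 0,0,0.07,0,0,0, 0,0,0.1,0,0,0, 0,0,0.1,0,0,0, 0,0,0.1,0,0,0, 0,0,0.07,0,0,0, 0,0,0.03,0,0,0, 0,0,0,0,0,0]'
python3 - <<'E'
from h import *
for n in ["top","side"]:
    s=manip.snapshot(n); im=s["color"][:,:,::-1].copy(); cv2.imwrite(f"pics/{n}9.png",im)
    c=cam(s); th=np.linspace(0,2*np.pi,60)
    for x,y,h,r in [(.4690,-.100,.074,.02),(.4690,-.168,.064,.017),(.4685,-.236,.068,.023),(.4685,-.304,.08,.026)]:
      p=proj(c,np.c_[x+r*np.cos(th),y+r*np.sin(th),0*th+h])
      cv2.polylines(im,[(p*16).round().astype(int)],True,(0,0,255),1,cv2.LINE_AA,4)
    u,v,w,h=(285,220,180,95) if n=="top" else (215,225,110,150)
    k=4.4 if n=="top" else 4
    cv2.imwrite(f"pics/{n}9o.png",cv2.resize(im[v:v+h,u:u+w],None,fx=k,fy=k,interpolation=cv2.INTER_CUBIC))
E
```

```text
time_s: 49.8
tcp_pos: [0.4692, -0.1, 0.0248]
orientation: [-90.0, -0.0, 0.3]
wrist_force: [0.7, 0.2, 0.2]
gripper_width: 0.0595
time_s: 50.8
tcp_pos: [0.4698, -0.1002, 0.1559]
orientation: [-90.0, -0.1, 0.3]
wrist_force: [-0.1, -0.0, 0.7]
gripper_width: 0.0597
time_s: 51.8
tcp_pos: [0.4672, 0.1506, 0.1539]
orientation: [-90.0, 0.1, 0.4]
wrist_force: [-0.4, -0.4, 0.4]
gripper_width: 0.0596
```

View pics/top9o.png

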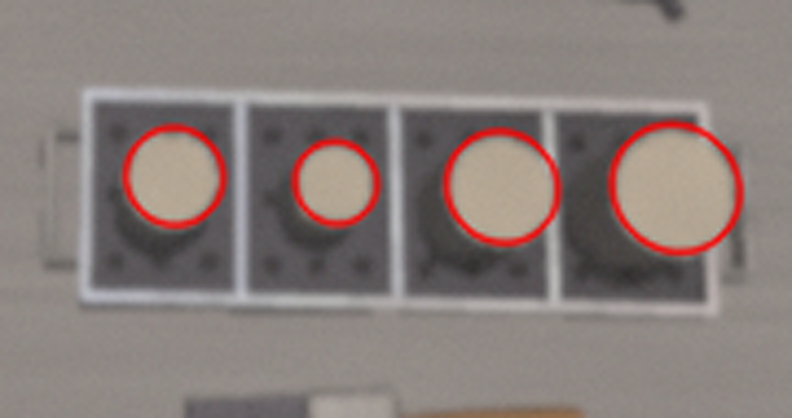

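View pics/side9o.png

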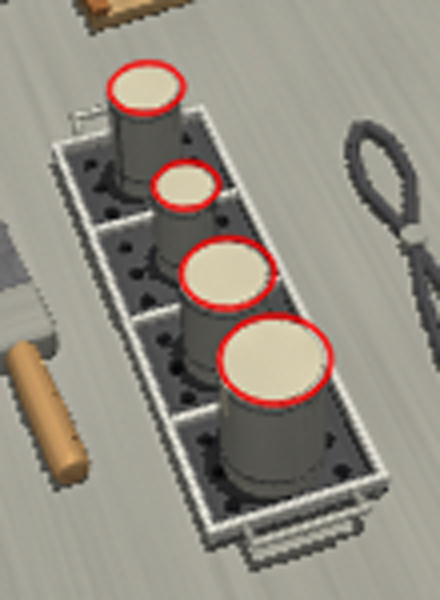

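View pics/top9.png

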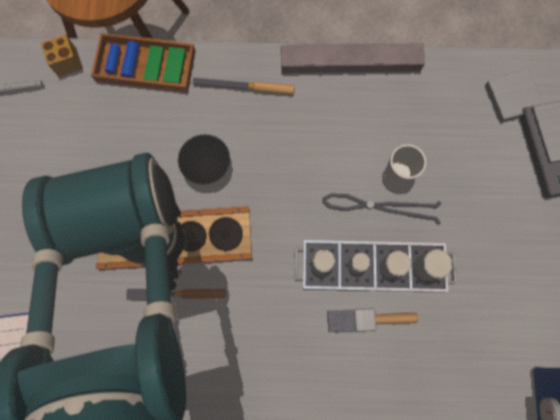

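```bash
python3 - <<'E'
from station import manip
print(manip.job_done())
E
```

```text
the job is handed in; nothing more can be done
None
```

All four flasks are standing upright in the burnout tray, one per stall. From left to right they are b, a, c, d, the same order as on the pouring board. I lifted each one straight up and lowered it in 0.5 mm steps until the wrist force changed by about 8–10 N on contact. I released each one there. The job took about 52 s.

- **Final position:** in the last top and side pictures, each flask top matched its expected outline to about 1 mm. The gripper was clear of everything and the other items looked unmoved. The arm hid part of the board and the spatula in that top picture.
- **One disagreement:** the top and wrist cameras put the tray's centre about 2–2.5 mm apart along x. I placed the flasks close to the wrist camera's figure, so they could be up to about 2.5 mm off centre in x.
- **One slip:** I moved c about 7 mm too far in x while carrying it, and corrected that before lowering it.

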